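# Prime the table-top gas cooker, fit its control knob and hold it pressed in

## Robot

A 6-joint arm with a two-finger parallel gripper is mounted at the origin on a cart in front of the work surface, level with it; the furniture and walls round the work are solid. World frame = base frame: x ahead of the robot, y to its left, z up, the work surface at z = 0. Lengths are in m, angles in rad, forces in N, time in s.
With the tool pointing down it reaches from about 0.375 to 0.925 m from the base axis. Payload 5.7 kg.
Tool frame: the origin (TCP) lies between the finger pads; the fingertips stand 25 mm ahead of it and the grasp point (between the pads) lies 6 mm ahead of it (finger_overhang is the distance from the TCP to the fingertips, in m); z points along the fingers, y is the line along which they close (so a half turn about z gives the same grasp; the last joint's range is limited). The gripper opens to 88 mm and grips with 3 to 60 N. Pads are 20 mm wide; open, the fingers measure 115 mm over their backs; the gripper's body (75 mm by 178 mm) begins 61 mm behind the grasp point.
Start: joints at [-1.321, 0.359, 1.51, -0, 1.272, -0.115], TCP at [0.214, -0.56, 0.214] pointing down, gripper open.
Joint ranges: [-2.97, 2.97], [-1.01, 2.36], [0.21, 2.38], [-0.96, 4.11], [0.2, 2.71], [-2.98, 2.98]. Speed limits (rad/s): [2.39, 2.39, 3.14, 3.14, 3.14, 3.14].

## Interface

Orientations are given as a unit quaternion [w, x, y, z].
In Python, from plant import get_obs, read_camera, hand_in, finger_overhang gives the robot as it stands. The module is installed in compiled form; this text tells all that it offers.
- The arm moves only by the tool apply_moves, never from a script. Its argument "plan" is a list of rows, each a list of 7 numbers: the shift along the tool's x, y, z in cm, then the turn, a rotation vector about the tool's x, y, z in rad, then the finger opening in cm, from 0 to 8.78. A call has 1 to 20 rows; each row shifts and turns the commanded pose from where the row before left it, along the tool's axes as they then stand; what a row does not reach is not made up. A row lasts 1/10 s, in which the tool goes at most 50 mm and 8.59 degrees, less where a joint would pass 70% of its speed; a pose out of reach is approached as far as the arm can. A call is refused whole if a number of a shift passes 5 or a number of a turn 0.15, either way. A call with a gripper value outside its range is refused whole. The fingers move at their own pace and stop on an object; "grip_force" is the grip in N (left out, the last holds). Time passes only in rows, so rows that do not move let the fingers close. It gives the time, the measured TCP pose, the force, the opening and the grip force at its end, in the units of the state.
- get_obs(): the state, without advancing time (a new reading comes with each control period).
- read_camera(name): name is "scene" or "side" or "wrist"; returns a dict with "color" (400x640x3 uint8, red, green, blue), "mtx" (3x3 intrinsics, pixels), "rvec" (rotation vector, rad) and "tvec" (3), from world to camera coordinates, as OpenCV has them. Camera axes: x right, y down, z forward; pixel columns grow to the right and rows downward; lengths in m; the calibration is good to about 2 mm. A picture is of the moment at which its call begins. There is no depth.
- hand_in(): hands the job in; it is judged then, once.
The state is a dict: "t": time; "joints": joint angles; "qvel": joint speeds; "joint_efforts": joint torques, N m; "ee_pos": TCP position; "tcp_rot": TCP orientation; "force": force on the tool from outside, world axes, zero at the start; "wrist_torque": the same for the moment, N m; "grip_width": finger opening in m; "grasp_force": force on a finger pad.
Only numpy, scipy, OpenCV 4.12 (cv2) and the standard library are available. Lean on these libraries where they do the work, as an engineer would, in place of code of your own. Each camera call takes 0.05 s, during which the arm holds its last target. There are 200 camera calls.

## Task

Get the little green gas cooker ready to light: press its red primer plunger right down to the stop and let it spring back up, then take the loose black control knob, turn it so that its white pointer faces the same way as the flat on the brass control spindle, and push it fully onto the spindle. Keep pushing so that the sprung spindle goes in to its stop, and finish like that, with the gripper still holding the knob and keeping it pressed in. Leave the garlic, lemon, tin and spice jar about where they are.

Things in the scene. Friction and masses are not known exactly. Their poses are not given: they have to be found in the camera images.
- cooker: Table-top gas cooker, fixed; green body 170 (x) x 220 (y) x 60 mm, metal top plate 60 mm above the worktop. Origin: centre of underside, z up, -x its front (towards the robot at yaw 0). From the origin: burner at x +22, y +20 mm, its black pan rests 87 mm high; control spindle at x -45, y -65; primer plunger at x -50, y +62.
- primer_top (a point): Centre of the top of the red primer plunger, a mushroom head of 24 mm diameter, 90 mm above the worktop when up. It moves straight down 9 mm to its stop and springs back up; it takes 2.5 N to start and 7 N at the stop.
- primer (a joint): How far the primer plunger is pressed: 0 up, 0.009 m at its stop.
- spindle_top (a point): Centre of the top of the bare brass spindle, 86 mm above the worktop (26 above the top plate). Upright, 16 mm diameter, with one flat along its whole length 2.5 mm from the axis (D section), 1.5 mm chamfer at the top. Axes turn with the spindle: z up, the flat faces -x. Its turn differs from run to run; it is stiff to turn (0.15 N m).
- valve (a joint): How far the control spindle is pressed in, straight down against its spring: 0 out, 0.006 m at its stop. It takes 3 N to start and 6.6 N at the stop.
- knob: Loose black cooker knob, about 60 g, standing bore down on the worktop: round skirt 46 mm diameter, 18 mm high, and on it a grip bar 44 mm long (along x), 16 mm wide (y), 18 to 40 mm above the underside. A white pointer line runs along the -x half of the bar's top and down its -x end. Origin: centre of the underside, z up.
- knob_bore (a point): Mouth of the knob's D-shaped bore, at the centre of its underside (axes as the knob's). 16 mm deep, 17.8 mm across, flat towards -x (the pointer side) 3.3 mm from the axis: 0.8 mm clearance on the spindle, 6 degrees either way (some 15 with side play); one way only. Fully on, it is 16 mm below the spindle's top: 10 mm above the top plate, 4 mm when pressed to the stop.
- knob_pointer (a point): Outer end of the white pointer line, on the top edge of the grip bar: 22 mm from the knob's axis towards -x, 40 mm above the underside.
- garlic: Bulb of garlic, about 60 mm across and 58 mm high; a bystander near the knob. Origin at its underside.
- tin_tomato: Red food tin, 75 mm diameter, 58 mm high; a bystander. Origin at its underside.
- lemon: Lemon, 71 x 53 x 51 mm; a bystander. Origin at its underside.
- spice: Spice jar with a black cap, 41 mm diameter, 105 mm high; a bystander. Origin at its underside.
Not all that is in view belongs to the job. Several things have the shape of the knob; the one meant has the colours described above.

How it is judged:
By the outcome, as a careful person would: the job done as asked, in the order asked, and still so for the second after the job is handed in, while the arm keeps its last pose, push and grip.
It also fails if it takes over 51 s, if anything falls off the work surface, if the arm or the gripper's body presses on something with over 40 N, if the wrist force passes 120 N, or if a joint passes its speed limit or range.

## Working session

There is one attempt and no reset: what is moved stays moved. The work goes in short steps, Python scripts to look and compute and a tool call to move; the robot and the scene stay as the last step left them, time stands still between calls to the robot, and variables do not carry over. Pictures are saved under pics/ and viewed, at most 10 in all, crops included, and the job is handed in when it is done.

Besides the shell and the picture viewer there is one more tool, called after ">>>" by a JSON object that holds its "fn" and its "kwargs". apply_moves: Moves the arm, as the interface text tells. Its arguments: {"type":"object","properties":{"plan":{"type":"array"},"grip_force":{"type":"number"}},"required":["plan"]}

```bash
mkdir -p pics; cat > h.py <<'E'
import cv2, numpy as np
from plant import get_obs, read_camera
def snap(n, f=None):
    c=read_camera(n); 
    if f: cv2.imwrite(f'pics/{f}.png', c['color'][:,:,::-1]); np.savez(f'pics/{f}.npz',**c)
    return c
def ray(c,uv):
    R,_=cv2.Rodrigues(np.array(c['rvec'],float)); t=np.array(c['tvec'],float).ravel()
    d=R.T@np.linalg.inv(c['mtx'])@np.array([uv[0],uv[1],1.]); return -R.T@t, d/np.linalg.norm(d)
def onz(c,uv,z):
    o,d=ray(c,uv); return o+d*(z-o[2])/d[2]
def tri(c1,u1,c2,u2):
    o1,d1=ray(c1,u1);o2,d2=ray(c2,u2)
    s=np.linalg.lstsq(np.c_[d1,-d2],o2-o1,rcond=None)[0]
    a,b=o1+s[0]*d1,o2+s[1]*d2; return (a+b)/2,np.linalg.norm(a-b)
def proj(c,P):
    return cv2.projectPoints(np.array(P,float).reshape(-1,3),np.array(c['rvec'],float),np.array(c['tvec'],float),c['mtx'],None)[0].reshape(-1,2)
E
python3 - <<'E'
from h import *
from plant import finger_overhang
print(finger_overhang)
a=snap('scene','scene1');b=snap('side','side1')
for c in(a,b):print(ray(c,(320,200)),c['mtx'][0,0])
print(get_obs())
E
```

```text
0.025
(array([ 0.06604156, -1.17525964,  0.65739915]), array([ 0.35741589,  0.83067118, -0.42689493])) 382.8674331954168
(array([0.21469991, 0.79381234, 0.90563541]), array([ 0.27435711, -0.70302055, -0.65611758])) 441.11793295488144
{'t': 0.1, 'joints': array([-1.32110560e+00,  3.59434710e-01,  1.51131984e+00,  3.64494726e-05,
        1.27250325e+00, -1.15123554e-01]), 'qvel': array([ 0.00085637,  0.00044542, -0.00352537,  0.00144663,  0.00052585,
       -0.00025621]), 'joint_efforts': array([-4.05521932e-04, -5.16360569e+01, -2.71408296e+01,  6.76093670e-02,
        2.76589743e-02, -1.33334862e-05]), 'ee_pos': array([ 0.2138997 , -0.55989664,  0.21369429]), 'tcp_rot': array([-8.31862614e-04,  9.83410527e-01,  1.81391956e-01, -3.86003597e-05]), 'force': array([ 0.86075   , -0.19528499,  0.1706121 ]), 'wrist_torque': array([-0.04011898,  0.02636065,  0.01200269]), 'grasp_force': 0.0, 'grip_width': 0.08797076439581239}
```

View pics/scene1.png

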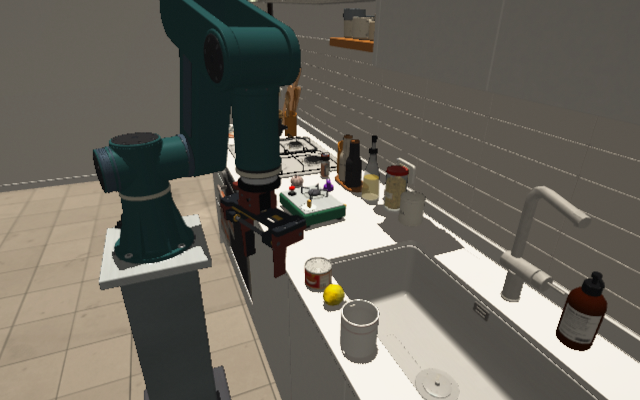

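View pics/side1.png

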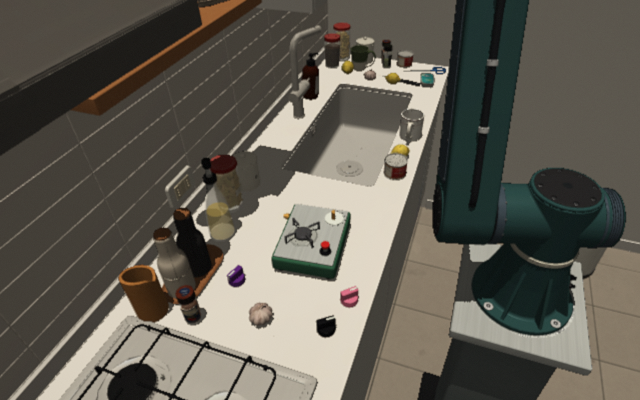

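The side view shows the cooker at about (312,240), the red primer at (325,247), the spindle at (333,214) and the black knob at (326,325). The garlic is at (260,314), with pink and purple decoy knobs at (349,296) and (236,275). In the scene view the arm partly hides things: the cooker is at (313,205) and the primer at (292,191).

```bash
python3 - <<'E'
from h import *
b=dict(np.load('pics/side1.npz')); im=b['color']
crop=im[190:350,225:365][:,:,::-1]; cv2.imwrite('pics/crop1.png',cv2.resize(crop,None,fx=3.7,fy=3.7,interpolation=cv2.INTER_CUBIC))
for n,uv,z in [('primer',(325.5,244.5),.09),('spindle',(333.5,209),.086),('knobtop',(326,320),.04),('knobbase',(326,329),.005),('garlic',(260,314),.03),('pink',(349,296),.02),('purple',(236,275),.02)]:
    print(n,onz(b,uv,z).round(4))
E
```

```text
primer [0.484  0.0762 0.09  ]
spindle [ 0.509  -0.0606  0.086 ]
knobtop [0.4211 0.2529 0.04  ]
knobbase [0.4214 0.2539 0.005 ]
garlic [0.575  0.2814 0.03  ]
pink [0.3954 0.1581 0.02  ]
purple [0.6895 0.189  0.02  ]
```

View pics/crop1.png

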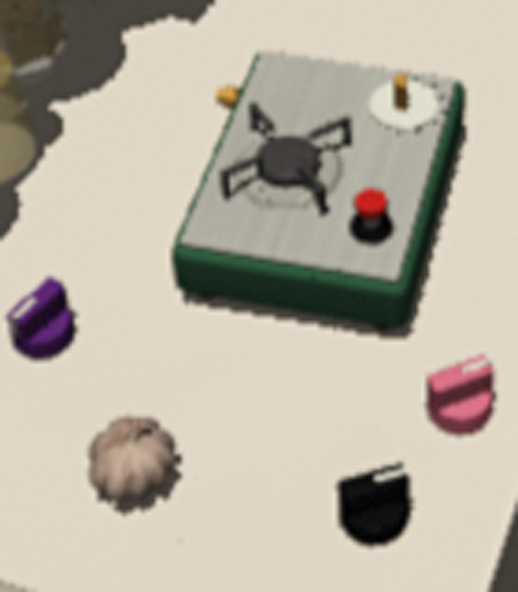

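>>> {"fn": "apply_moves", "kwargs": {"plan": [[3.6, -2.4, -0.2, 0, 0, 0, 0], [3.6, -2.4, -0.2, 0, 0, 0, 0], [3.6, -2.4, -0.2, 0, 0, 0, 0], [3.6, -2.4, -0.2, 0, 0, 0, 0], [3.6, -2.4, -0.2, 0, 0, 0, 0], [3.6, -2.4, -0.2, 0, 0, 0, 0], [3.6, -2.4, -0.2, 0, 0, 0, 0], [3.6, -2.4, -0.2, 0, 0, 0, 0], [1.9, -3.7, -0.2, 0, 0, 0, 0], [1.9, -3.7, -0.2, 0, 0, 0, 0], [1.9, -3.7, -0.2, 0, 0, 0, 0], [1.9, -3.7, -0.2, 0, 0, 0, 0], [1.9, -3.7, -0.2, 0, 0, 0, 0], [1.9, -3.7, -0.2, 0, 0, 0, 0], [0, 0, 0, 0, 0, 0, 0]]}}

```text
t: 1.6
ee_pos: [0.4415, -0.026, 0.2424]
tcp_rot: [-0.001, 0.983, 0.184, 0.0]
force: [-0.1, -0.8, -1.2]
grip_width: 0.0004
grasp_force: 0.0
```

```bash
python3 - <<'E'
from h import *
c=snap('wrist','w1'); print(ray(c,(320,200)),c['mtx'][0,0]); o=get_obs(); print(o['ee_pos'],o['tcp_rot'],o['joints'])
b=dict(np.load('pics/side1.npz'))
p,q=onz(b,(318.2,321.9),.04),onz(b,(334.7,316.5),.04); print(p,q,np.linalg.norm(p-q))
E
```

```text
(array([0.51491122, 0.00145647, 0.41231112]), array([-0.28788305, -0.10281156, -0.95213084])) 336.27428105886713
[ 0.44156882 -0.02826997  0.24236551] [-2.02290648e-04  9.82996922e-01  1.83621843e-01 -1.73309345e-04] [-2.20496049e-01  9.96532342e-02  1.79050127e+00  2.47684644e-04
  1.25191619e+00  9.80883192e-01]
[0.43621859 0.26331042 0.04      ] [0.40539031 0.23762565 0.04      ] 0.04012592286239578
```

View pics/w1.png

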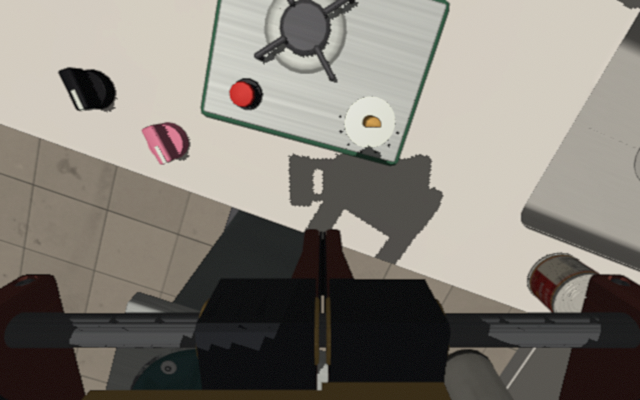

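The wrist view shows the red primer at (242,94), the brass D spindle at (372,122) and the black knob at (87,90) with its pointer on the left. I'll enlarge the spindle and knob and measure them by colour.

```bash
python3 - <<'E'
from h import *
c=dict(np.load('pics/w1.npz')); im=np.ascontiguousarray(c['color'][:,:,::-1])
A=cv2.resize(im[100:145,345:400],None,fx=7,fy=7,interpolation=cv2.INTER_CUBIC)
B=cv2.resize(im[60:120,50:125],None,fx=5.25,fy=5.25,interpolation=cv2.INTER_CUBIC)
print(A.shape,B.shape); cv2.imwrite('pics/crop2.png',np.hstack([A,B]))
h=cv2.cvtColor(im,cv2.COLOR_BGR2HSV)
red=((h[:,:,0]<6)|(h[:,:,0]>174))&(h[:,:,1]>180)&(h[:,:,2]>120); red[150:]=0
ys,xs=np.nonzero(red); print('red',len(xs),xs.mean(),ys.mean(),xs.min(),xs.max(),ys.min(),ys.max(),onz(c,(xs.mean(),ys.mean()),.09))
br=(h[:,:,0]>8)&(h[:,:,0]<30)&(h[:,:,1]>90); br[:100]=0;br[140:]=0;br[:,:345]=0;br[:,400:]=0
ys,xs=np.nonzero(br); print('brass',len(xs),xs.mean(),ys.mean(),onz(c,(xs.mean(),ys.mean()),.086))
for y in range(110,135):print(y,' '.join('%3d'%v for v in im[y,358:388,2]),'|',''.join('#' if v else '.' for v in br[y,358:388]))
# dial disc white centre
# body corners
print('disc ctr',onz(c,(370,123),.061))
E
```

```text
(315, 385, 3) (315, 394, 3)
red 417 241.35731414868104 93.621103117506 230 252 82 105 [0.48714721 0.07095702 0.09      ]
brass 160 371.38125 121.5875 [ 0.50706975 -0.05121701  0.086     ]
110 225 225 225 225 225 225 224 225 224 224 225 224 224 224 223 223 224 223 223 223 222 223 222 222 222 221 222 221 221 222 | ..............................
111 226 225 225 225 225 224 224 224 225 225 224 224 224 224 224 224 223 223 223 223 223 222 222 222 222 221 222 221 222 221 | ..............................
112 225 225 225 224 224 225 224 224 225 225 225 225 225 225 224 224 223 223 223 223 222 222 222 222 221 221 222 221 222 221 | ..............................
113 226 225 225 225 225 225 225 225 226 227 228 227 228 227 226 225 224 224 223 222 222 222 222 222 221 221 222 221 222 221 | ..............................
114 225 225 225 225 226 225 226 227 225 214 208 206 206 208 213 222 226 225 225 222 222 222 222 221 222 221 221 222 221 221 | ..............................
115 225 225 225 225 226 226 226 211 188 152 127 117 114 122 149 182 203 217 225 224 223 223 223 222 222 222 221 222 221 220 | .
[... 2359 characters left out ...]
.........................
131 224 223 223 223 223 223 223 222 222 221 222 222 221 222 221 221 221 221 222 221 221 221 221 221 220 221 221 220 220 221 | ..............................
132 224 223 222 223 222 222 222 223 222 222 222 222 222 222 221 222 221 221 222 220 221 220 221 220 220 220 220 220 220 220 | ..............................
133 223 223 222 222 222 223 222 222 221 222 222 222 222 221 221 221 222 221 221 220 221 220 220 221 220 220 220 220 221 220 | ..............................
134 222 223 223 223 222 222 223 222 222 223 221 221 222 221 221 221 221 221 221 220 220 221 221 220 220 220 221 220 220 219 | ..............................
disc ctr [ 0.50465281 -0.05450037  0.061     ]
```

View pics/crop2.png

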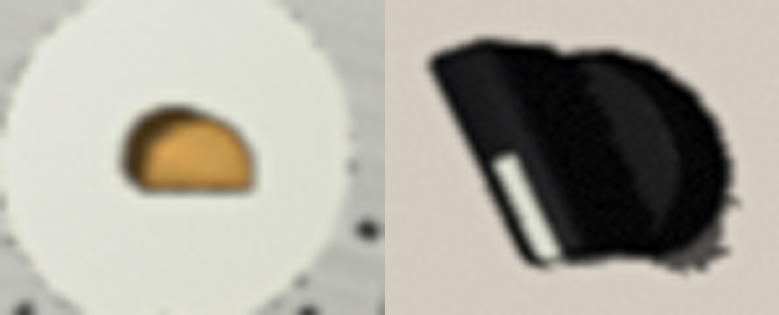

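>>> {"fn": "apply_moves", "kwargs": {"plan": [[2.0, -1.9, 2.0, 0, 0, 0, 0], [2.0, -1.9, 2.0, 0, 0, 0, 0], [2.0, -1.9, 2.0, 0, 0, 0, 0], [1.83, -1.92, 2.0, 0, 0, 0, 0], [0, 0, 2.2, 0, 0, 0, 0], [0, 0, 1.8, 0, 0, 0, 0], [0, 0, 0, 0, 0, 0, 0], [0, 0, 0, 0, 0, 0, 0]]}}

```text
t: 2.45
ee_pos: [0.4878, 0.0678, 0.1224]
tcp_rot: [-0.0, 0.984, 0.181, -0.001]
force: [1.0, -1.0, 0.1]
grip_width: 0.0
grasp_force: 0.0
```

>>> {"fn": "apply_moves", "kwargs": {"plan": [[0, 0, 0.4, 0, 0, 0, 0], [0, 0, 0.4, 0, 0, 0, 0], [0, 0, 0.4, 0, 0, 0, 0], [0, 0, 0.2, 0, 0, 0, 0], [0, 0, 0.1, 0, 0, 0, 0], [0, 0, 0, 0, 0, 0, 0]]}}

```text
t: 3.05
ee_pos: [0.4877, 0.0689, 0.1074]
tcp_rot: [-0.0, 0.983, 0.181, -0.0]
force: [0.2, 0.3, 0.1]
grip_width: 0.0005
grasp_force: 0.0
```

```bash
python3 - <<'E'
from h import *
c=snap('side','s2'); o=get_obs(); print(o['ee_pos'],o['force'])
P=o['ee_pos']; print(proj(c,[P-[0,0,.025],[.4871,.071,.09],[.4871,.071,.081]]))
cv2.imwrite('pics/crop3.png',cv2.resize(c['color'][190:290,270:370,::-1],None,fx=5,fy=5,interpolation=cv2.INTER_CUBIC))
E
```

```text
[0.48783175 0.0688653  0.10748161] [ 1.23915469  0.345097   -0.17473809]
[[325.08306222 244.16918416]
 [325.01953447 242.7774029 ]
 [325.08410708 245.21880035]]
```

View pics/crop3.png

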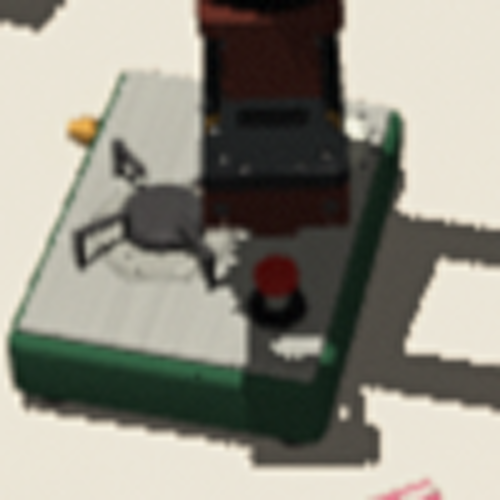

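The side view shows the primer head at px (325,245), still up, with the gripper's lower edge only at row 235. The fingers aren't where the TCP reading puts them, so I'll check with the wrist camera.

```bash
python3 - <<'E'
from h import *
from scipy.spatial.transform import Rotation as Ro
w=dict(np.load('pics/w1.npz'))
for z in (.217,.2424,.27): print(z,onz(w,(322,232),z))
print('proj tip w1',proj(w,[[.4416,-.028,.2174],[.4416,-.028,.2424]]))
c=snap('wrist','w2'); o=get_obs(); P=o['ee_pos']
print(P,proj(c,[P,P-[0,0,.025],[.4871,.071,.09],[.5047,-.0545,.086]]), ray(c,(320,200)))
E
```

```text
0.217 [ 0.43662389 -0.02838474  0.217     ]
0.2424 [ 0.44680507 -0.02450392  0.2424    ]
0.27 [ 0.45786809 -0.02028697  0.27      ]
proj tip w1 [[324.30678241 225.1556665 ]
 [324.50597835 242.26248785]]
[0.48791065 0.06886474 0.10754938] [[321.19001557 241.23030774]
 [321.29313079 224.19666134]
 [317.46134143 228.84460371]
 [511.91615097 267.66396368]] (array([0.56134792, 0.09635699, 0.27729524]), array([-0.28818532, -0.10331601, -0.95198478]))
```

View pics/w2.png

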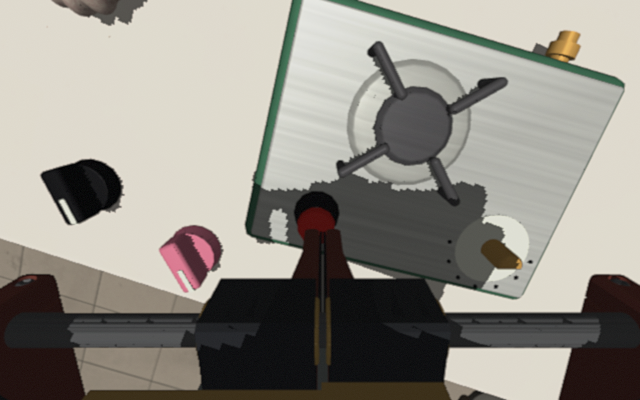

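```bash
python3 - <<'E'
from h import *
s=dict(np.load('pics/s2.npz'));w=dict(np.load('pics/w2.npz'));P=np.array([.4879,.0689,.1075])
x=np.array([.934,.357,0]);y=np.array([.357,-.934,0])
for dz in (-.025,-.015,-.005,.005,.055,.065,.075,.085):
    z=np.array([0,0,dz]);print(dz,'side: near finger',proj(s,P+z-.0135*y).round(0),'body end',proj(s,P+z-.089*y).round(0),'wrist near edge',proj(w,[P+z+.01*x-.0135*y,P+z+.01*x+.0135*y,P+z+.0375*x]).round(0).tolist())
E
```

```text
-0.025 side: near finger [[325. 248.]] body end [[326. 271.]] wrist near edge [[299.0, 209.0], [343.0, 209.0], [321.0, 165.0]]
-0.015 side: near finger [[325. 245.]] body end [[326. 269.]] wrist near edge [[298.0, 215.0], [344.0, 215.0], [321.0, 169.0]]
-0.005 side: near finger [[325. 243.]] body end [[326. 266.]] wrist near edge [[297.0, 221.0], [345.0, 221.0], [321.0, 173.0]]
0.005 side: near finger [[325. 240.]] body end [[326. 263.]] wrist near edge [[295.0, 228.0], [347.0, 228.0], [321.0, 177.0]]
0.055 side: near finger [[325. 225.]] body end [[325. 249.]] wrist near edge [[286.0, 278.0], [356.0, 278.0], [321.0, 211.0]]
0.065 side: near finger [[325. 222.]] body end [[325. 246.]] wrist near edge [[283.0, 293.0], [358.0, 293.0], [320.0, 221.0]]
0.075 side: near finger [[324. 219.]] body end [[325. 242.]] wrist near edge [[279.0, 310.0], [362.0, 310.0], [320.0, 233.0]]
0.085 side: near finger [[324. 216.]] body end [[325. 239.]] wrist near edge [[275.0, 331.0], [365.0, 331.0], [320.0, 247.0]]
```

>>> {"fn": "apply_moves", "kwargs": {"plan": [[0, 0, 0.3, 0, 0, 0, 0], [0, 0, 0.2, 0, 0, 0, 0], [0, 0, 0, 0, 0, 0, 0]]}}

```text
t: 3.45
ee_pos: [0.4875, 0.0688, 0.1021]
tcp_rot: [-0.0, 0.983, 0.181, -0.0]
force: [-1.2, 0.2, 0.3]
grip_width: 0.0002
grasp_force: 0.0
```

>>> {"fn": "apply_moves", "kwargs": {"plan": [[0, 0, 0.2, 0, 0, 0, 0], [0, 0, 0.2, 0, 0, 0, 0], [0, 0, 0, 0, 0, 0, 0]]}}

```text
t: 3.75
ee_pos: [0.4876, 0.0688, 0.0982]
tcp_rot: [-0.0, 0.983, 0.181, -0.0]
force: [0.2, 0.2, -0.4]
grip_width: 0.0003
grasp_force: 0.0
```

```bash
python3 - <<'E'
from h import *
def asc(im,x0,x1,y0,y1,st=1):
    h=cv2.cvtColor(im,cv2.COLOR_RGB2HSV).astype(int)
    for y in range(y0,y1,st):
        print(y,''.join(('R' if h[y,x,2]>75 else 'r') if (h[y,x,0]<8 or h[y,x,0]>172) and h[y,x,1]>150 and h[y,x,2]>35 else ('#' if h[y,x,2]<45 else '+' if h[y,x,2]<110 else '.') for x in range(x0,x1,st)))
c=snap('side','s3');asc(c['color'],305,350,225,262)
w=snap('wrist','w3');asc(w['color'],280,365,185,262,2)
E
```

```text
225 .....+###++###############++#######+++++####+
226 ....++########+##########+++##++###++++#####+
227 ++...+#######++##########+#########++++#####+
228 ++++.+#############################++++####++
229 ++++++#############################+++#####++
230 ++++++#############################+++#####+.
231 ++++++#############################+++#####+.
232 ++++++#############################+++####+++
233 ++++++#############################++#####+++
234 ++++++#############################++#####+++
235 +++++##############################++####++++
236 +++++####+#########################++####++++
237 ++++++###++########################+#####++++
238 ++#+++++++++#############+++++++++++#####++++
239 ####++++...+++++########+++++++++++#####+++++
240 ..++++++...++++++++++++++++++++++++#####+++++
241 ....++++....+++++++rr++++++++++++++#####+++++
242 .....+##...++++++rrrrrrr+++++++++++#####+++++
243 .....+#+..++++++rrrrrrrr++++++++++#####++++++
244 .....+#+..++++++rrrrrrrr++++++++++#####++++++
245 ......+#.+++++++rrrrrrrr++++++++++#####++++++
246 ......+#++++++++rrrrrrrr++++++++++####+++++++

[... 1921 characters left out ...]
####r#r#r######+++++++++++++
235 ..+++++++RRRr########r#########++++++++++++
237 ..+++++++rRRr########r#########++++++++++++
239 ..+++++++rRrr########r#########++++++++++++
241 ..++++++++rr#########r#########++++++++++++
243 ..+++++++++rr########r##r######++++++++++++
245 ...+++++++++#########r#########++++++++++++
247 +.++++++++++#########r#########++++++++++++
249 .+++#+++++++##############r####++++++++++++
251 .....++##+++###################++++++++++++
253 .........++#####################+++++++++++
255 ...........#####################+++++++++++
257 ...........######################++++++++++
259 ..........#######################++++++++++
261 ..........###########+############+++++++++
```

>>> {"fn": "apply_moves", "kwargs": {"plan": [[0, -0.3, 0.3, 0, 0, 0, 0], [0, 0, 0.4, 0, 0, 0, 0], [0, 0, 0.2, 0, 0, 0, 0], [0, 0, 0, 0, 0, 0, 0]]}}

```text
t: 4.25
ee_pos: [0.4864, 0.0717, 0.089]
tcp_rot: [-0.0, 0.983, 0.181, -0.0]
force: [-0.6, -0.8, -0.8]
grip_width: 0.0006
grasp_force: 0.0
```

>>> {"fn": "apply_moves", "kwargs": {"plan": [[0, 0, 0.2, 0, 0, 0, 0], [0, 0, 0.2, 0, 0, 0, 0], [0, 0, 0, 0, 0, 0, 0]]}}

```text
t: 4.55
ee_pos: [0.4866, 0.0716, 0.0852]
tcp_rot: [-0.0, 0.983, 0.181, -0.0]
force: [0.1, -0.6, 0.5]
grip_width: 0.0005
grasp_force: 0.0
```

```bash
python3 - <<'E'
from h import *
s=snap('side','s4');w=snap('wrist','w4')
A=cv2.resize(s['color'][200:270,285:365],(400,350),interpolation=cv2.INTER_CUBIC)
B=cv2.resize(w['color'][170:320,250:400],(350,350),interpolation=cv2.INTER_CUBIC)
o=np.hstack([A,B]).astype(float); o=255*(o/255)**.5
cv2.imwrite('pics/c4.png',o[:,:,::-1].astype('uint8'))
E
```

```text
(no output)
```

View pics/c4.png

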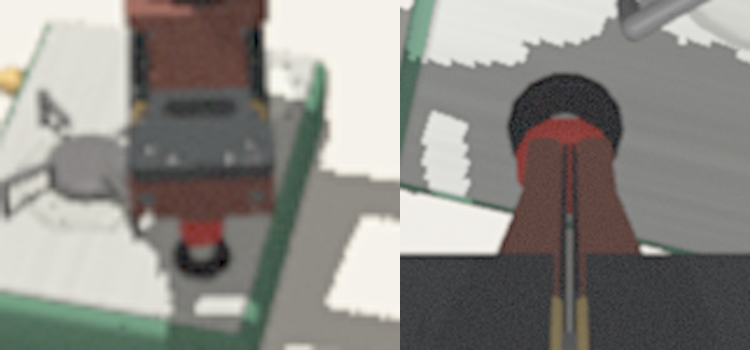

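The side view shows the primer still up, with its head just below the gripper's end plate. The wrist view shows the fingertips (row 229) over the head, covering it, so they are above it and about to touch. The real tips sit roughly 30 mm higher than the stated overhang implies, so I'll keep going down, watching the force.

>>> {"fn": "apply_moves", "kwargs": {"plan": [[0, 0, 0.2, 0, 0, 0, 0], [0, 0, 0.2, 0, 0, 0, 0], [0, 0, 0, 0, 0, 0, 0]]}}

```text
t: 4.95
ee_pos: [0.487, 0.0716, 0.0814]
tcp_rot: [-0.0, 0.983, 0.181, 0.0]
force: [-1.2, -1.1, 2.1]
grip_width: 0.0005
grasp_force: 1.2
```

>>> {"fn": "apply_moves", "kwargs": {"plan": [[0, 0, 0.2, 0, 0, 0, 0], [0, 0, 0.1, 0, 0, 0, 0], [0, 0, 0, 0, 0, 0, 0]]}}

```text
t: 5.25
ee_pos: [0.487, 0.0716, 0.0785]
tcp_rot: [-0.0, 0.983, 0.181, 0.0]
force: [-0.3, -0.4, 3.5]
grip_width: 0.0003
grasp_force: 1.9
```

>>> {"fn": "apply_moves", "kwargs": {"plan": [[0, 0, 0.2, 0, 0, 0, 0], [0, 0, 0.2, 0, 0, 0, 0], [0, 0, 0.2, 0, 0, 0, 0], [0, 0, 0.1, 0, 0, 0, 0], [0, 0, 0, 0, 0, 0, 0]]}}

```text
t: 5.75
ee_pos: [0.4871, 0.0716, 0.0724]
tcp_rot: [0.0, 0.983, 0.181, 0.0]
force: [-2.4, -0.6, 16.6]
grip_width: 0.0007
grasp_force: 8.1
```

>>> {"fn": "apply_moves", "kwargs": {"plan": [[0, 0, 0.1, 0, 0, 0, 0], [0, 0, 0, 0, 0, 0, 0]]}}

```text
t: 5.95
ee_pos: [0.4872, 0.0716, 0.0722]
tcp_rot: [0.0, 0.983, 0.181, 0.001]
force: [-5.8, -0.8, 25.5]
grip_width: 0.0002
grasp_force: 12.7
```

>>> {"fn": "apply_moves", "kwargs": {"plan": [[0, 0, -1, 0, 0, 0, 0], [0, 0, -3, 0, 0, 0, 0], [0, 0, -3, 0, 0, 0, 0], [-0.7, -3.6, -0.4, 0, 0, 0, 4.5], [-0.7, -3.6, -0.4, 0, 0, 0, 4.5], [-0.7, -3.6, -0.4, 0, 0, 0, 4.5], [-0.7, -3.6, -0.4, 0, 0, -0.11, 4.5], [-0.7, -3.5, -0.4, 0, 0, -0.11, 4.5], [0, 0, 0, 0, 0, -0.11, 4.5], [0, 0, 0, 0, 0, 0, 4.5], [0, 0, 0, 0, 0, 0, 4.5]]}}

```text
t: 7.05
ee_pos: [0.387, 0.2239, 0.1602]
tcp_rot: [0.0, 0.941, 0.339, -0.0]
force: [-0.0, 0.3, 0.2]
grip_width: 0.045
grasp_force: 0.0
```

```bash
python3 - <<'E'
from h import *
w=snap('wrist','w5');o=get_obs();print(o['ee_pos'],o['tcp_rot'],o['force'])
s=snap('side','s5')
h=cv2.cvtColor(s['color'],cv2.COLOR_RGB2HSV).astype(int)
m=((h[:,:,0]<6)|(h[:,:,0]>174))&(h[:,:,1]>180)&(h[:,:,2]>90);m[:225]=0;m[265:]=0;m[:,:300]=0;m[:,345:]=0
ys,xs=np.nonzero(m);print('primer side rows',len(ys),ys.min() if len(ys) else 0,ys.max() if len(ys) else 0)
im=w['color'];h=cv2.cvtColor(im,cv2.COLOR_RGB2HSV).astype(int)
dark=((h[:,:,2]<60)).astype('uint8');dark[225:]=0
n,l,st,ce=cv2.connectedComponentsWithStats(dark)
for i in range(1,n):
    if st[i,4]>200:print(st[i],ce[i])
P=o['ee_pos'];print(proj(w,[P,[.421,.253,.04],[.421,.253,0]]))
cv2.imwrite('pics/c5.png',im[:,:,::-1])
E
```

```text
[0.38716787 0.2237062  0.16018754] [ 1.64071380e-05  9.40797581e-01  3.38968819e-01 -2.24535804e-04] [-0.22392244  1.04143622 -0.19711361]
primer side rows 21 242 248
[ 450   44  151  170 3473] [517.71868701 125.4606968 ]
[ 302  106   44   52 1442] [324.35714286 129.26213592]
[568 145  72  49 517] [605.51257253 174.57253385]
[516 197  37  28 619] [531.13570275 209.87075929]
[275 207  40  18 374] [293.35828877 218.4144385 ]
[[322.01944764 240.96768868]
 [320.86477903 133.42762299]
 [321.00045222 128.59392916]]
```

View pics/c5.png

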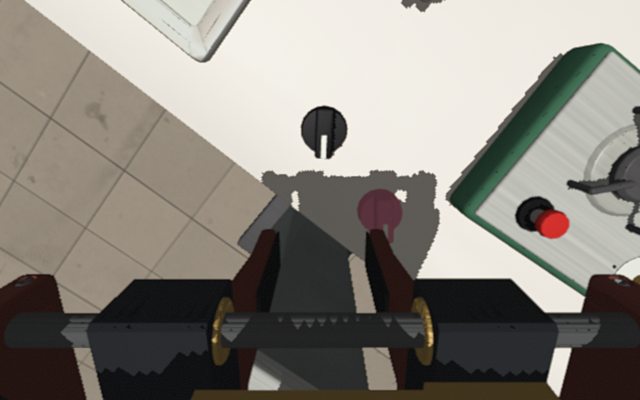

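The wrist view shows the knob at (324,129) with its pointer straight down at (323,147), so the bar is already along the tool's x axis. The primer is up again at (552,224). I'll cross-check the camera height by triangulating the primer and the knob.

```bash
python3 - <<'E'
from h import *
w1=dict(np.load('pics/w1.npz'));w5=dict(np.load('pics/w5.npz'));s=dict(np.load('pics/side1.npz'))
def red(c,box):
    h=cv2.cvtColor(c['color'],cv2.COLOR_RGB2HSV).astype(int);m=((h[:,:,0]<6)|(h[:,:,0]>174))&(h[:,:,1]>180)&(h[:,:,2]>90)
    x0,x1,y0,y1=box;k=np.zeros_like(m);k[y0:y1,x0:x1]=1;ys,xs=np.nonzero(m&k);return len(xs),xs.mean(),ys.mean(),xs.min(),xs.max(),ys.min(),ys.max()
r5=red(w5,(520,600,190,250));r1=red(w1,(200,280,70,130));rs=red(s,(310,340,230,260));print(r5,r1,rs)
print('w1-w5',tri(w1,r1[1:3],w5,r5[1:3]));print('w1-s',tri(w1,r1[1:3],s,(rs[1],rs[5]+2)));print('w5-s',tri(w5,r5[1:3],s,(rs[1],rs[5]+2)))
for n,c,u in(('w1',w1,r1[1:3]),('w5',w5,r5[1:3]),('s',s,(rs[1],rs[5]+2))):print(n,onz(c,u,.09),onz(c,u,.057))
# knob pointer white in w5, side
im=w5['color'];h=cv2.cvtColor(im,cv2.COLOR_RGB2HSV).astype(int)
for y in range(102,162):print(y,''.join('#' if v<25 else 'x' if v<60 else '+' if v<120 else '.' for v in h[y,298:352,2]))
E
```

```text
(645, np.float64(552.4062015503876), np.float64(223.77829457364342), np.int64(537), np.int64(567), np.int64(211), np.int64(237)) (433, np.float64(241.5773672055427), np.float64(93.69976905311778), np.int64(230), np.int64(252), np.int64(82), np.int64(106)) (40, np.float64(324.825), np.float64(244.55), np.int64(321), np.int64(328), np.int64(242), np.int64(247))
w1-w5 (array([0.4866883 , 0.07188468, 0.08470145]), np.float64(1.9051074163680972e-05))
w1-s (array([0.48712166, 0.0716783 , 0.08619522]), np.float64(0.0006323366311340849))
w5-s (array([0.48540056, 0.07767914, 0.09232319]), np.float64(0.0007587955293994562))
w1 [0.4871539  0.07074771 0.09      ] [0.48431195 0.07784213 0.057     ]
w5 [0.48583345 0.07624202 0.09      ] [0.49110019 0.04908864 0.057     ]
s [0.48615034 0.07514465 0.09      ] [0.49713302 0.04606789 0.057     ]
102 ......................................................
103 ......................................................
104 ......................................................
105 ......................................................
106 ....................
[... 2579 characters left out ...]
............++xxxxx+.....+xxx###x+.................
151 .................xxxxx+.....+xxx##x+..................
152 .................+xxxx+......xxx#xx+..................
153 .................+xxxx+.....+xxx#x++..................
154 .................+xxxx+.....+xxx#x++..................
155 .................+#xxx......+xxx#x+...................
156 .................+xxxx......+###x+....................
157 ..................++x+......+x#x+.....................
158 .............................++.......................
159 ......................................................
160 ......................................................
161 ......................................................
```

```bash
python3 - <<'E'
from h import *
w=dict(np.load('pics/w5.npz'))
P=np.array([.38717,.22371,.16019]);yaw=2*np.arctan2(.338969,.940798);x=np.array([np.cos(yaw),np.sin(yaw),0]);y=np.array([np.sin(yaw),-np.cos(yaw),0])
tip=onz(w,(323.7,157.5),.04);a=onz(w,(324.0,135),.04);d=tip-a;by=np.arctan2(-d[1],-d[0]);print('yaw tool',yaw,'bar yaw',by)
c1=tip+.022*np.array([np.cos(by),np.sin(by),0])
l=onz(w,(301.3,130),.012);r=onz(w,(347.3,130),.012);print('skirt width',np.linalg.norm(l-r))
c2=(l+r)/2;print(c1,c2)
for c in(c1,c2):print('tool shift',(c-P)@x,(c-P)@y)
print('skirt far edge/near',onz(w,(324,106.5),.0),(onz(w,(324,106.5),.0)-P)@x)
# where fingertips should show at opening .045
t=P+[0,0,.0084];print('tips proj',proj(w,[t+.01*x-.0225*y,t+.01*x+.0225*y,t-.0225*y,t+.0225*y]))
E
```

```text
yaw tool 0.6916412945450805 bar yaw 0.679845577728115
skirt width 0.04298327238220612
[0.4236415  0.25166721 0.04      ] [0.42293228 0.25055128 0.012     ]
tool shift 0.04592152940445495 0.0017289520089513472
tool shift 0.04466353871330758 0.002136100880001127
skirt far edge/near [0.43880112 0.26401327 0.        ] 0.06547181192739461
tips proj [[278.5848895  230.13090237]
 [365.44163013 230.12257524]
 [279.29155306 247.71941398]
 [364.73734159 247.70951526]]
```

```bash
python3 - <<'E'
from h import *
w1=dict(np.load('pics/w1.npz'));w2=dict(np.load('pics/w2.npz'));w5=dict(np.load('pics/w5.npz'));s=dict(np.load('pics/side1.npz'))
print(w1['mtx'])
def L(c,a,b,z):return np.linalg.norm(onz(c,a,z)-onz(c,b,z)).round(4)
for z in (.06,.04,.03):
  print(z,'w1 front',L(w1,(203,112),(394,163),z),'w2 front',L(w2,(247,235),(518,298),z),'w2 right',L(w2,(518,298),(624,80),z))
sc=lambda u:(u[0]/3.7+225,u[1]/3.7+190)
# side: top corners: far-right (462,85), near-right (408,285), near-left (178,248), far-left (258,55)
q=[sc(u) for u in((462,85),(408,285),(178,248),(258,55))]
print('side front,left,back',[L(s,q[i],q[(i+1)%4],.06) for i in range(4)])
print('side corners',[onz(s,u,.06).round(3).tolist() for u in q])
print('w2 corners',[onz(w2,u,.06).round(3).tolist() for u in((518,298),(247,235),(624,80))])
print('w1 corners',[onz(w1,u,.06).round(3).tolist() for u in((394,163),(203,112))])
# skirt in w1/w2 etc
print(tri(w1,(203,112),s,q[1]),tri(w1,(394,163),s,q[0]),tri(w2,(247,235),s,q[1]),tri(w2,(624,80),s,q[3]))
E
```

```text
[[336.27428106   0.         322.15212989]
 [  0.         336.27428106 193.34617777]
 [  0.           0.           1.        ]]
0.06 w1 front 0.205 w2 front 0.2048 w2 right 0.1587
0.04 w1 front 0.2166 w2 front 0.2236 w2 right 0.1733
0.03 w1 front 0.2224 w2 front 0.2331 w2 right 0.1806
side front,left,back [np.float64(0.2019), np.float64(0.1618), np.float64(0.2042), np.float64(0.1621)]
side corners [[0.469, -0.086, 0.06], [0.445, 0.114, 0.06], [0.606, 0.134, 0.06], [0.63, -0.069, 0.06]]
w2 corners [[0.476, -0.092, 0.06], [0.453, 0.111, 0.06], [0.634, -0.074, 0.06]]
w1 corners [[0.475, -0.095, 0.06], [0.453, 0.109, 0.06]]
(array([0.4495976 , 0.10971449, 0.05326725]), np.float64(0.005212039669807944)) (array([ 0.47348328, -0.09892496,  0.04755968]), np.float64(0.0013228175057819096)) (array([0.4483665 , 0.11065953, 0.05361788]), np.float64(0.003960442694713287)) (array([ 0.6411967 , -0.09100184,  0.03837743]), np.float64(0.0005961421759853377))
```

>>> {"fn": "apply_moves", "kwargs": {"plan": [[1.5, 0.06, 3, 0, 0, 0, 4.5], [1.5, 0.06, 3, 0, 0, 0, 4.5], [1.5, 0.06, 3, 0, 0, 0, 4.5], [0, 0, 2.5, 0, 0, 0.01, 4.5], [0, 0, 1.5, 0, 0, 0, 4.5], [0, 0, 0.8, 0, 0, 0, 4.5], [0, 0, 0, 0, 0, 0, 4.5], [0, 0, 0, 0, 0, 0, 4.5]]}}

```text
t: 7.95
ee_pos: [0.4233, 0.2514, 0.0229]
tcp_rot: [-0.0, 0.942, 0.335, 0.0]
force: [-0.1, 0.3, -0.2]
grip_width: 0.045
grasp_force: 0.0
```

```bash
python3 - <<'E'
from h import *
w=snap('wrist','w6');o=get_obs();P=o['ee_pos'];q=o['tcp_rot'];print(P,q,o['force'])
h=cv2.cvtColor(w['color'],cv2.COLOR_RGB2HSV).astype(int)
for y in range(170,290,3):print(y,''.join('R' if (h[y,x,0]<10 or h[y,x,0]>170) and h[y,x,1]>110 else '#' if h[y,x,2]<25 else 'x' if h[y,x,2]<60 else '+' if h[y,x,2]<120 else '.' for x in range(240,400,2)))
E
```

```text
[0.42350342 0.25154374 0.02321513] [-8.39135606e-05  9.42092947e-01  3.35351195e-01  6.69686779e-04] [ 0.45845341  0.35298507 -0.23719711]
170 ................................................................................
173 ................................................................................
176 ................................................................................
179 ................................................................................
182 ................................................................................
185 ................................................................................
188 ................................................................................
191 ................................................................................
194 ......................................++xxx++...................................
197 ...........++++++++++++++++++++..+##############x......................+++++++++
200 ..........++++++++++++++++++++x####################+...................+++++++++
203 ..........++++++++++++
[... 1738 characters left out ...]
+++#######RRRRRRRRRR
266 +xRRRRRRRRRRR#######x++++++++++x######x++++#######x++++++++++++#######RRRRRRRRRR
269 xRRRRRRRRRRRR#######+++++++++++++x####x++++#####x++++++++++++++x#######RRRRRRRRR
272 RRRRRRRRRRRR#######x+++++++++++++#####x++++#####+++++++++++++++x#######RRRRRRRRR
275 RRRRRRRRRRRR#######x+++++++++++++#####x++++#####++++++++++++++++########RRRRRRRR
278 RRRRRRRRRRR########++++++++++++++#####x++++#####++++++++++++++++x#######xRRRRRRR
281 RRRRRRRRRR########x++++++++++++++#####x+++x#####++++++++++++++++x########RRRRRRR
284 RRRRRRRRRR########+++++++++++++++#####x+++x#####+++++++++++++++++########RRRRRRR
287 RRRRRRRRR########x+++++++++++++++#####x+++x####x+++++++++++++++++x########RRRRRR
```

>>> {"fn": "apply_moves", "kwargs": {"plan": [[0, -0.07, 0.7, 0, 0, 0, 4.5], [0, 0, 0.4, 0, 0, 0, 4.5], [0, 0, 0, 0, 0, 0, 4.5]]}}

```text
t: 8.3
ee_pos: [0.422, 0.252, 0.0112]
tcp_rot: [-0.0, 0.942, 0.336, -0.0]
force: [0.3, 0.1, -0.4]
grip_width: 0.0449
grasp_force: 0.0
```

>>> {"fn": "apply_moves", "kwargs": {"plan": [[0, 0, 0, 0, 0, 0, 1.0], [0, 0, 0, 0, 0, 0, 1.0], [0, 0, 0, 0, 0, 0, 1.0], [0, 0, 0, 0, 0, 0, 1.0], [0, 0, 0, 0, 0, 0, 1.0]], "grip_force": 25}}

```text
t: 8.8
ee_pos: [0.4224, 0.2521, 0.0116]
tcp_rot: [-0.0, 0.942, 0.336, 0.0]
force: [0.3, -0.4, 0.7]
grip_width: 0.0157
grasp_force: 25.0
```

>>> {"fn": "apply_moves", "kwargs": {"plan": [[0, 0, -1.0, 0, 0, 0, 1.0], [0, 0, -3.0, 0, 0, 0.08, 1.0], [0, 0, -3.0, 0, 0, 0.08, 1.0], [0, 0, -3.0, 0, 0, 0.08, 1.0], [0, 0, -3.0, 0, 0, 0.08, 1.0], [-1.15, 3.95, 0, 0, 0, 0, 1.0], [-1.15, 3.95, 0, 0, 0, 0, 1.0], [-1.15, 3.95, 0, 0, 0, 0, 1.0], [-1.15, 3.95, 0, 0, 0, 0, 1.0], [-1.15, 3.95, 0, 0, 0, 0, 1.0], [-1.15, 3.95, 0, 0, 0, 0, 1.0], [-1.15, 3.95, 0, 0, 0, 0, 1.0], [-1.15, 3.95, 0, 0, 0, 0, 1.0], [0, 0, 0, 0, 0, 0, 1.0], [0, 0, 0, 0, 0, 0, 1.0], [0, 0, 0, 0, 0, 0, 1.0]], "grip_force": 40}}

```text
t: 10.4
ee_pos: [0.4485, -0.075, 0.1416]
tcp_rot: [-0.0, 0.983, 0.181, -0.0]
force: [0.5, 0.2, -0.6]
grip_width: 0.0157
grasp_force: 40.0
```

```bash
python3 - <<'E'
from h import *
w=snap('wrist','w7');o=get_obs();print(o['ee_pos'],o['tcp_rot'],o['force'],o['grip_width'])
im=w['color'].astype(float);cv2.imwrite('pics/c7.png',(255*(im/255)**.5).astype('uint8')[:,:,::-1])
E
```

```text
[ 0.44850809 -0.07469628  0.14153707] [-3.98135994e-04  9.83309454e-01  1.81940371e-01 -2.46696842e-04] [-0.94784407  0.15681006 -0.91401488] 0.015707954979076483
```

View pics/c7.png

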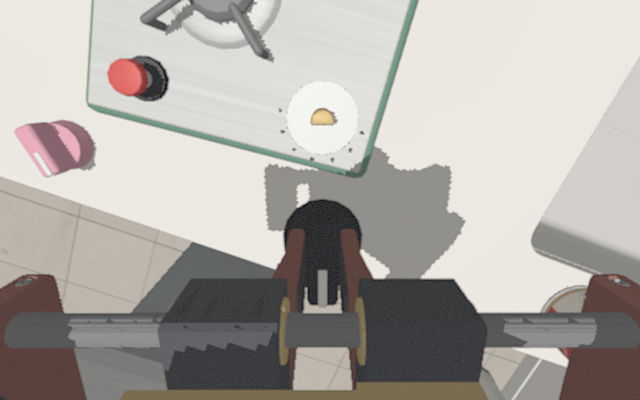

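The knob is held straight between the fingers, with its pointer at (322,290). The spindle is at (321,117) with its flat facing down the picture, the same way as the pointer. That was my last picture, so I'll measure the offset and angle numerically from here.

```bash
cat > m.py <<'E'
from h import *
def frame(o):
    q=o['tcp_rot'];yaw=2*np.arctan2(q[2],q[1]);return o['ee_pos'],yaw,np.array([np.cos(yaw),np.sin(yaw),0]),np.array([np.sin(yaw),-np.cos(yaw),0])
def brass(w,box):
    x0,x1,y0,y1=box;K=8
    im=cv2.resize(w['color'][y0:y1,x0:x1],None,fx=K,fy=K,interpolation=cv2.INTER_CUBIC)
    h=cv2.cvtColor(im,cv2.COLOR_RGB2HSV).astype(int)
    m=((h[:,:,1]>75)&(h[:,:,0]>8)&(h[:,:,0]<30)).astype('uint8')
    n,l,st,ce=cv2.connectedComponentsWithStats(m);i=1+np.argmax(st[1:,4]);m=(l==i).astype('uint8')
    c=max(cv2.findContours(m,0,cv2.CHAIN_APPROX_NONE)[0],key=len)[:,0,:].astype(float)
    return (c+.5)/K-.5+[x0,y0]
E
python3 - <<'E'
from m import *
w=dict(np.load('pics/w7.npz'));o=get_obs();P,yaw,x,y=frame(o);print(P,yaw)
c=brass(w,(300,345,100,140));print('bbox',c.min(0),c.max(0))
p=np.array([onz(w,u,.086)-P for u in c]);t=np.c_[p@x,p@y]
print('tool ext x',t[:,0].min(),t[:,0].max(),'y',t[:,1].min(),t[:,1].max())
for z in(.086,.0845):
  p=np.array([onz(w,u,z)-P for u in c]);t=np.c_[p@x,p@y]
  lo=c[:,1]>c[:,1].max()-1.2
  a=t[lo];a=a[(a[:,1]>t[:,1].min()+.003)&(a[:,1]<t[:,1].max()-.003)]
  v=cv2.fitLine(a.astype(np.float32),cv2.DIST_HUBER,0,.01,.01).ravel();print(z,'flat dir',v,'angle deg from tool y',np.degrees(np.arctan(v[0]/v[1])),len(a))
h=cv2.cvtColor(w['color'],cv2.COLOR_RGB2HSV).astype(int)
for r in range(106,130):print(r,' '.join('%3d'%v for v in h[r,306:336,1]))
# disc
g=w['color'].min(2)[75:160,275:375]
# knob pointer rows
for r in range(196,304,4):print(r,''.join('R' if (h[r,x,0]<10 or h[r,x,0]>170) and h[r,x,1]>110 else '#' if h[r,x,2]<12 else 'x' if h[r,x,2]<40 else '+' if h[r,x,2]<110 else '.' for x in range(278,368)))
E
```

```text
[ 0.44850809 -0.07469628  0.14153707] 0.3659188382257094
bbox [310.4375 108.1875] [333.9375 124.3125]
tool ext x 0.05825120427298208 0.06857216365022743 y -0.00686488194024537 0.008592074526216097
0.086 flat dir [ 1.0378608e-02  9.9994612e-01  5.8365729e-02 -7.8398554e-04] angle deg from tool y 0.59466106 115
0.0845 flat dir [ 1.0379561e-02  9.9994612e-01  5.8232389e-02 -7.9595315e-04] angle deg from tool y 0.5947157 115
106  10  10  10  10  10  10  10   9   9   9   9   9  10   9   9   9  11   9   9  10   9   9  10  10  10  10  10  10  10   9
107  10  10  10  10  10  10  10  10   9   9   9   9  15  17  18  20  22  21  20  18  15   8   9   9   9  10  10  10  10  10
108  10   9  10  10  10  10   9   9  10   9  17  20  29  38  40  55  59  53  42  32  25  19  13  10   9  10  10  10  10  11
109  10   9   9  10   9   9   9  10   9  21  26  50 100 154 168 175 171 172 168 147  78  33  19  17   9   9  10   9  10  10
110  10   9  10   9   9   9  10   9  21  34  93 158 168 165 162 158 155 157 160 161 161 125  45  17  14  16  12   9  10   9
111  10   9  10   9  10   9  10  20  35  91 164 163 156
[... 4165 characters left out ...]
#x####x##xxxxRRRRRRRRRRRRRRRRRRRRRR
276 RRRRRRRRRRRRRRRRRRRRRx##xx#x##x###x####x+++++++++x#####x######xx#xxxRRRRRRRRRRRRRRRRRRRxRR
280 xxxxxxxxxRRRRRRRRRRRRx#x#x#x###########x+++++++++x####x#x######x###xxRRRRRRRRRRRxxxxxxxxxx
284 xxxxxxxxxRRRRRRRRRRRxxx##x###x#####x###x+++++++++x###########xxx##x#xRRRRRRRRRRRxxxxxxxxxx
288 xxxxxxxxxxRRRRRRRRRRx#xx##x+++######x##x+++++++++x#########xx+x#x##x#xRRxRRRRRRRxxx#xxx#xx
292 xxxxxxxxxRRRRRRRRRRx#xx###x+++####x####x+++++++++x##x###x##++.+##x##xxRRRRRRRRRRxx#xxxxxxx
296 xxxxxxxxxRRRRRRRRRRxxxxx##x+++##x#x##x#x+++++++++x##x#x####++++###xxxxxRRRRRRRRRxxxxxx#xxx
300 xxxxx+++++++RRRRRRRxxxxx#++..+x####x###x+++++++++x##x#####x+...+##xxxxxRRRRRRx+++++++x#xxx
```

```bash
python3 - <<'E'
from m import *
w5=dict(np.load('pics/w5.npz'))
print('pointer len w5',np.linalg.norm(onz(w5,(324,134.2),.04)-onz(w5,(323.7,157.5),.04)))
w=dict(np.load('pics/w7.npz'));o=get_obs();P,yaw,x,y=frame(o)
T=lambda u,z:[round(1000*((onz(w,u,z)-P)@a),2) for a in(x,y)]
v=w['color'].max(2).astype(int)
print('col322',[(r,v[r,322]) for r in list(range(195,206))+list(range(264,275))+list(range(298,318))])
z=P[2]
print('pointer start',T((322,270.5),z+.0286));print('pointer end@305',T((322,305),z+.0286))
print('skirt far low',T((322,199.3),z-.0114),'skirt l/r',T((284.5,238),z+.0066),T((360.7,238),z+.0066))
for r in (210,214,218,222,226): 
    row=v[r];l=next(i for i in range(322,240,-1) if row[i]>70);q=next(i for i in range(322,400) if row[i]>70);print(r,l,q,T((l+.5,r),z-.0114),T((q-.5,r),z-.0114))
# pointer/bar line
print('pointer cols',T((317.5,285),z+.0286),T((326.5,285),z+.0286))
E
```

```text
pointer len w5 0.020160743369630182
col322 [(195, np.int64(85)), (196, np.int64(84)), (197, np.int64(79)), (198, np.int64(65)), (199, np.int64(27)), (200, np.int64(1)), (201, np.int64(6)), (202, np.int64(9)), (203, np.int64(12)), (204, np.int64(5)), (205, np.int64(10)), (264, np.int64(11)), (265, np.int64(12)), (266, np.int64(11)), (267, np.int64(5)), (268, np.int64(13)), (269, np.int64(26)), (270, np.int64(57)), (271, np.int64(83)), (272, np.int64(87)), (273, np.int64(85)), (274, np.int64(85)), (298, np.int64(84)), (299, np.int64(84)), (300, np.int64(85)), (301, np.int64(85)), (302, np.int64(85)), (303, np.int64(84)), (304, np.int64(85)), (305, np.int64(84)), (306, np.int64(84)), (307, np.int64(104)), (308, np.int64(139)), (309, np.int64(145)), (310, np.int64(143)), (311, np.int64(145)), (312, np.int64(129)), (313, np.int64(66)), (314, np.int64(24)), (315, np.int64(27)), (316, np.int64(27)), (317, np.int64(29))]
pointer start [np.float64(-1.93), np.float64(0.75)]
pointer end@305 [np.float64(-20.77), np.float64(0.73)]
skirt far low [np.float64(20.48), np.float64(0.74)] skirt l/r [np.float64(4.81), np.float64(-19.06)] [np.float64(4.78), np.float64(21.16)]
210 292 352 [np.float64(14.09), np.float64(-16.12)] [np.float64(14.05), np.float64(17.58)]
214 289 355 [np.float64(11.66), np.float64(-17.91)] [np.float64(11.62), np.float64(19.36)]
218 286 358 [np.float64(9.21), np.float64(-19.7)] [np.float64(9.17), np.float64(21.15)]
222 284 360 [np.float64(6.75), np.float64(-20.94)] [np.float64(6.7), np.float64(22.37)]
226 283 361 [np.float64(4.26), np.float64(-21.6)] [np.float64(4.22), np.float64(23.03)]
pointer cols [np.float64(-9.69), np.float64(-1.41)] [np.float64(-9.69), np.float64(2.89)]
```

>>> {"fn": "apply_moves", "kwargs": {"plan": [[1.3, 0, 0, 0, 0, 0, 1.0], [1.3, 0, 1.6, 0, 0, 0, 1.0], [0, 0, 2.0, 0, 0, 0, 1.0], [0, 0, 0, 0, 0, 0, 1.0], [0, 0, 0, 0, 0, 0, 1.0], [0, 0, 0, 0, 0, 0, 1.0]]}}

```text
t: 11.05
ee_pos: [0.474, -0.0663, 0.1062]
tcp_rot: [0.0, 0.983, 0.182, 0.0]
force: [-0.1, -1.4, -0.4]
grip_width: 0.0156
grasp_force: 40.0
```

```bash
python3 - <<'E'
from m import *
w=snap('wrist','w8');o=get_obs();P,yaw,x,y=frame(o);print(P,yaw,o['force'])
T=lambda u,z:[round(1000*((onz(w,u,z)-P)@a),2) for a in(x,y)]
uv=proj(w,[P*[1,1,0]+[0,0,.086]+.034*x])[0];print('expect',uv)
x0,y0=int(uv[0])-35,int(uv[1])-35
c=brass(w,(x0,x0+70,y0,y0+70));print('bbox',c.min(0),c.max(0))
t=np.array([T(u,.086) for u in c]);print('ext',t.min(0),t.max(0))
lo=c[:,1]>c[:,1].max()-1.5;a=t[lo];a=a[(a[:,1]>t[:,1].min()+3)&(a[:,1]<t[:,1].max()-3)]
v=cv2.fitLine(a.astype(np.float32),cv2.DIST_HUBER,0,.01,.01).ravel();print('flat',v,np.degrees(np.arctan(v[0]/v[1])))
# circle fit upper arc
u=t[t[:,0]>t[:,0].min()+2.5]
A=np.c_[2*u,np.ones(len(u))];s=np.linalg.lstsq(A,(u**2).sum(1),rcond=None)[0];print('circle',s[:2],np.sqrt(s[2]+s[0]**2+s[1]**2))
k=w['color'].max(2).astype(int);print([(r,k[r,322]) for r in range(266,274)],[(r,k[r,322]) for r in range(302,314)])
h=cv2.cvtColor(w['color'],cv2.COLOR_RGB2HSV).astype(int)
for r in range(y0,y0+80,2):print(r,''.join('B' if h[r,i,1]>75 and 8<h[r,i,0]<30 else '#' if h[r,i,2]<40 else '+' if h[r,i,2]<110 else '.' for i in range(270,376)))
E
```

```text
[ 0.47404719 -0.06652031  0.10626901] 0.3652387520225556 [-0.26403451  0.66700585 -0.98336972]
expect [321.54010084 172.7281688 ]
bbox [307.0625 153.4375] [332.9375 176.4375]
ext [31.79 -8.4 ] [45.26  6.59]
flat [ 2.0981755e-02  9.9977988e-01  3.1873001e+01 -3.7999997e-01] 1.202254
circle [37.70151645 -0.72202873] 7.327359407025036
[(266, np.int64(10)), (267, np.int64(10)), (268, np.int64(11)), (269, np.int64(25)), (270, np.int64(57)), (271, np.int64(82)), (272, np.int64(85)), (273, np.int64(85))] [(302, np.int64(84)), (303, np.int64(83)), (304, np.int64(84)), (305, np.int64(82)), (306, np.int64(84)), (307, np.int64(124)), (308, np.int64(190)), (309, np.int64(219)), (310, np.int64(222)), (311, np.int64(205)), (312, np.int64(134)), (313, np.int64(56))]
137 ..........................................................................................................
139 ..........................................................................................................
141 ..........................................................................................................
143 .
[... 3401 characters left out ...]
+++++++++++++++++++++++++++++##+++
205 ++++++++########+++++++++++++++###B########B##############################+++++++++++++++++++++++++#+#++++
207 ++++++++++++++++########++#####################B#############################+++++++++++++++++++++####++++
209 +++++++++++++++++++..+++########################################################++++++++++++++++++###+++++
211 ++++++++++++++++++.....+###########################B##############################+++++++++++++++++#++++++
213 +++++++++++++++++++...+############################################################+++++++++++++##+#++++++
215 ++++++++++++++++++...+#####################################################B#########+++++++++++###+++++++
```

>>> {"fn": "apply_moves", "kwargs": {"plan": [[1.2, -0.05, 0, 0, 0, -0.015, 1.0], [1.2, -0.05, 0, 0, 0, 0, 1.0], [0.95, -0.05, 0, 0, 0, 0, 1.0], [0, 0, 0, 0, 0, 0, 1.0], [0, 0, 0, 0, 0, 0, 1.0], [0, 0, 0, 0, 0, 0, 1.0]]}}

```text
t: 11.7
ee_pos: [0.5035, -0.053, 0.1053]
tcp_rot: [-0.0, 0.982, 0.189, -0.0]
force: [0.4, -0.7, -1.0]
grip_width: 0.0159
grasp_force: 40.0
```

```bash
python3 - <<'E'
from m import *
w=snap('wrist','w9');o=get_obs();P,yaw,x,y=frame(o);print(P,yaw,o['force'],o['wrist_torque'])
d=np.array([.5051,-.0530,0])-P;print('residual',d@x,d@y)
E
```

```text
[ 0.50343847 -0.05300738  0.10531392] 0.3797695552056062 [ 0.2782823  -0.16602157 -0.95479869] [-0.02084067 -0.05739695  0.01393101]
residual 0.0015458823909895848 0.0006090818410822174
```

>>> {"fn": "apply_moves", "kwargs": {"plan": [[0.14, 0.06, 0.2, 0, 0, 0, 1.0], [0, 0, 0.3, 0, 0, 0, 1.0], [0, 0, 0.2, 0, 0, 0, 1.0], [0, 0, 0, 0, 0, 0, 1.0]]}}

```text
t: 12.15
ee_pos: [0.5051, -0.0531, 0.098]
tcp_rot: [-0.0, 0.982, 0.189, -0.0]
force: [0.6, -0.5, -0.2]
grip_width: 0.0157
grasp_force: 40.0
```

>>> {"fn": "apply_moves", "kwargs": {"plan": [[0, 0, 0.15, 0, 0, 0, 1.0], [0, 0, 0.1, 0, 0, 0, 1.0], [0, 0, 0, 0, 0, 0, 1.0]]}}

```text
t: 12.45
ee_pos: [0.5055, -0.0531, 0.0958]
tcp_rot: [-0.0, 0.982, 0.189, -0.0]
force: [-0.1, 0.3, -1.4]
grip_width: 0.0158
grasp_force: 40.0
```

>>> {"fn": "apply_moves", "kwargs": {"plan": [[0, 0, 0.15, 0, 0, 0, 1.0], [0, 0, 0.1, 0, 0, 0, 1.0], [0, 0, 0, 0, 0, 0, 1.0]]}}

```text
t: 12.75
ee_pos: [0.5054, -0.0531, 0.0933]
tcp_rot: [-0.0, 0.982, 0.189, -0.0]
force: [-0.7, -0.4, -0.0]
grip_width: 0.016
grasp_force: 40.0
```

>>> {"fn": "apply_moves", "kwargs": {"plan": [[0, 0, 0.2, 0, 0, 0, 1.0], [0, 0, 0.2, 0, 0, 0, 1.0], [0, 0, 0, 0, 0, 0, 1.0]]}}

```text
t: 13.05
ee_pos: [0.5053, -0.053, 0.0891]
tcp_rot: [-0.0, 0.982, 0.189, -0.0]
force: [0.1, -0.0, -0.6]
grip_width: 0.0157
grasp_force: 40.0
```

>>> {"fn": "apply_moves", "kwargs": {"plan": [[0, 0, 0.2, 0, 0, 0, 1.0], [0, 0, 0.2, 0, 0, 0, 1.0], [0, 0, 0, 0, 0, 0, 1.0]]}}

```text
t: 13.35
ee_pos: [0.5053, -0.0531, 0.0852]
tcp_rot: [-0.0, 0.982, 0.189, -0.0]
force: [-0.1, 0.0, -0.6]
grip_width: 0.0158
grasp_force: 40.0
```

>>> {"fn": "apply_moves", "kwargs": {"plan": [[0, 0, 0.2, 0, 0, 0, 1.0], [0, 0, 0.2, 0, 0, 0, 1.0], [0, 0, 0, 0, 0, 0, 1.0]]}}

```text
t: 13.65
ee_pos: [0.5057, -0.0531, 0.0814]
tcp_rot: [-0.0, 0.982, 0.189, 0.0]
force: [-0.9, 0.4, 0.5]
grip_width: 0.0159
grasp_force: 40.0
```

>>> {"fn": "apply_moves", "kwargs": {"plan": [[0, 0, 0.2, 0, 0, 0, 1.0], [0, 0, 0.1, 0, 0, 0, 1.0], [0, 0, 0, 0, 0, 0, 1.0]]}}

```text
t: 13.95
ee_pos: [0.5057, -0.0531, 0.0786]
tcp_rot: [0.0, 0.982, 0.189, 0.0]
force: [-1.1, 0.1, 2.9]
grip_width: 0.0158
grasp_force: 40.0
```

>>> {"fn": "apply_moves", "kwargs": {"plan": [[0, 0, 0.2, 0, 0, 0, 1.0], [0, 0, 0.15, 0, 0, 0, 1.0], [0, 0, 0, 0, 0, 0, 1.0], [0, 0, 0, 0, 0, 0, 1.0]]}}

```text
t: 14.35
ee_pos: [0.5058, -0.0531, 0.0755]
tcp_rot: [0.0, 0.982, 0.189, 0.0]
force: [-1.1, 0.6, 9.5]
grip_width: 0.0153
grasp_force: 40.0
```

>>> {"fn": "apply_moves", "kwargs": {"plan": [[0, 0, 0.06, 0, 0, 0, 1.0], [0, 0, 0, 0, 0, 0, 1.0], [0, 0, 0, 0, 0, 0, 1.0]]}}

```text
t: 14.65
ee_pos: [0.5059, -0.0532, 0.0753]
tcp_rot: [0.0, 0.982, 0.189, 0.0]
force: [-2.7, 0.0, 14.7]
grip_width: 0.0157
grasp_force: 40.0
```

```bash
python3 - <<'E'
from m import *
w=snap('wrist','w10');o=get_obs();P,yaw,x,y=frame(o);print(P,o['force'],o['wrist_torque'],o['grip_width'])
k=w['color'].max(2).astype(int);print('pointer col322 start/end',[(r,k[r,322]) for r in range(262,274)],[(r,k[r,322]) for r in range(302,312)])
r=[(i,k[285,i]) for i in range(312,332)];print(r)
s=snap('side','s10');h=cv2.cvtColor(s['color'],cv2.COLOR_RGB2HSV).astype(int)
m=((h[:,:,0]<6)|(h[:,:,0]>174))&(h[:,:,1]>180)&(h[:,:,2]>75);m[:225]=0;m[265:]=0;m[:,:310]=0;m[:,340:]=0
ys,xs=np.nonzero(m);print('primer',len(ys),ys.min() if len(ys) else None,ys.max() if len(ys) else None)
E
```

```text
[ 0.50586911 -0.05316225  0.07535337] [-2.32975791  0.61621696 14.67141372] [0.14243608 0.54132026 0.03321922] 0.015494719902926852
pointer col322 start/end [(262, np.int64(13)), (263, np.int64(13)), (264, np.int64(14)), (265, np.int64(9)), (266, np.int64(8)), (267, np.int64(13)), (268, np.int64(11)), (269, np.int64(28)), (270, np.int64(62)), (271, np.int64(90)), (272, np.int64(94)), (273, np.int64(93))] [(302, np.int64(93)), (303, np.int64(93)), (304, np.int64(92)), (305, np.int64(90)), (306, np.int64(91)), (307, np.int64(120)), (308, np.int64(186)), (309, np.int64(233)), (310, np.int64(236)), (311, np.int64(226))]
[(312, np.int64(12)), (313, np.int64(9)), (314, np.int64(9)), (315, np.int64(14)), (316, np.int64(11)), (317, np.int64(29)), (318, np.int64(65)), (319, np.int64(90)), (320, np.int64(94)), (321, np.int64(92)), (322, np.int64(93)), (323, np.int64(92)), (324, np.int64(94)), (325, np.int64(93)), (326, np.int64(76)), (327, np.int64(33)), (328, np.int64(7)), (329, np.int64(13)), (330, np.int64(7)), (331, np.int64(14))]
primer 44 242 248
```

The knob hasn't slipped in the grip, its depth matches fully on and at the stop, and it's being held down with about 15 N. The primer is back up, so I'm handing in.

```bash
python3 -c "
from plant import hand_in
print(hand_in())"
```

```text
the job is handed in; nothing more can be done
None
```

I pressed the primer to its stop and it sprang back up. The knob is fully on the spindle with its pointer matched to the flat, and the gripper is holding it pressed in at the stop with about 15 N; the job was handed in at about 15 s of the 51 s.

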